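# Press the capping lever through the guard window, then shut the guard

## Task

Reach down through the open window in the yellow guard of the small capping press and press the red lever pad all the way down to its stop, without touching the yellow guard or its rails. Then draw back out of the window and push the blue shutter by its black fin until it is fully shut over the window. Leave the bottle, timer, marker and film roll round the press where they are.

Things in the scene. Friction and masses are not known exactly. Their poses are not given: they have to be found in the camera images.
- press: Capping press fixed to the worktop, 156 mm deep (x), 226 mm wide (y), about 125 mm high, with grey foot and drive box. Origin on the worktop straight under the centre of the guard window; z up, x from the front of the press to its back, y to its left seen from the front (the side where the shutter is parked).
- guard: The yellow sheet guard on the press, not to be touched, nor its steel rails and clear front; same origin and axes. Its top plate slopes 10 degrees, lower in front: top face 98 mm high at the front edge, 112 at the window centre, 126 at the back; from y = -60 to +165 mm. Two shutter rails 7 mm high run along y at x = -47 and +47 mm.
- window (a point): Centre of the guard's rectangular window, level with the top face of the plate. The window measures 70 mm along the press's x and 80 mm along its y; the plate is 4 mm thick. An open gripper does not fit through, closed fingers do.
- lever_pad (a point): Centre of the upper face of the red round pad (32 mm across) on the lever, under the middle of the window; moves with the lever. Lever up: the face is about 12 mm below the window centre. On its stop: about 19 mm lower, 80 mm above the worktop.
- lever (a joint): Lever angle in rad: 0 up, 0.30 on its stop; it grows as the pad is pressed down. Hinged at the back, 66 mm behind the pad. A stiff hinge without spring: about 3 N on the pad moves it and it stays where it is left.
- fin (a point): Middle of the upper edge of the black upright fin on the blue shutter; moves with it. The fin is 8 mm thick along the press's y, 30 mm wide along x, 29 mm high; the blue tongue under it reaches 15 mm either side along y. Upper edge about 42 mm above the plate. It stands at the middle of the shutter's width, 58 mm in front of the window's centre line; shut, it has the same y as the window centre.
- shutter (a joint): Opening of the blue shutter in m, a plate 92 mm wide along y in the rails on top of the guard: 0 fully shut over the window, 0.110 fully open; it starts open, parked to the left, and shuts as it is pushed along the press's -y. About 2 N moves it and it stays where it is left.
- bench_bottle: White screw-cap bottle, 66 mm across and 102 mm high, standing loose to the right of the press; origin at the centre of its underside. A bystander.
- bench_timer: White bench timer, 60 x 64 x 19 mm, lying loose in front of the press; origin at the centre of its underside. A bystander.
- bench_marker: Black and white marker pen, 137 mm long and 12 mm thick, lying loose in front of the press on its left; origin at its underside, half-way along. A bystander.
- bench_roll: Roll of film, 60 mm across and 51 mm high, standing loose to the left of the press; origin at the centre of its underside. A bystander.

How it is judged:
By the outcome, as a careful person would: the job done as asked, in the order asked, and still so for the second after the job is handed in, with the robot touching nothing.
It also fails if it takes over 45 s, if anything falls off the work surface, if the arm or the gripper's body presses on something with over 40 N, if the wrist force passes 120 N, or if a joint passes its speed limit or range.

## Robot

A 7-joint arm with a two-finger parallel gripper is mounted at the origin on a cart in front of the work surface, level with it; the furniture and walls round the work are solid. World frame = base frame: x ahead of the robot, y to its left, z up, the work surface at z = 0. Lengths are in m, angles in rad, forces in N, time in s.
With the tool pointing down it reaches from about 0.425 to 0.825 m from the base axis. Payload 3.6 kg.
Tool frame: the origin (TCP) lies on the mounting face of the last link; the fingertips stand 186 mm ahead of it and the grasp point (between the pads) lies 167 mm ahead of it; z points along the fingers, y is the line along which they close (so a half turn about z gives the same grasp; the last joint's range is limited). The gripper opens to 93 mm and grips with 3 to 60 N. Pads are 15 mm wide; open, the fingers measure 128 mm over their backs; the gripper's body (75 mm by 188 mm) begins 65 mm behind the grasp point.
Start: joints at [-1.246, 0.615, -0.013, 1.423, 0.008, 1.103, -0.04], TCP at [0.224, 0.61, 0.405] pointing down, gripper open.
Joint ranges: [-3.12, 3.12], [-0.3, 2.06], [-1.34, 1.32], [0.26, 2.42], [-1.36, 4.5], [0.01, 1.98], [-2.84, 2.84]. Speed limits (rad/s): [2.79, 2.79, 3.14, 3.14, 3.14, 3.14, 3.14].

## Interface

Orientations are given as a unit quaternion [w, x, y, z].
In Python, from rig import readout, snapshot, camera_params, robot, finder gives the robot as it stands.
- The arm moves only by the tool send_rows, never from a script. Its argument "increments" is a list that holds one entry, the list of rows, each a list of 6 numbers: the shift along the tool's x, y, z in m, then the turn, a rotation vector about the tool's x, y, z in degrees. In form: [[[dx, dy, dz, wx, wy, wz], ...]]. A call has 1 to 12 rows; each row is the pose to reach, as a shift and turn from the pose commanded when the call began, along the tool's axes at that moment; what a row does not reach only later rows make up. A row lasts 1/10 s, in which the tool goes at most 50 mm and 8.59 degrees, less where a joint would pass 70% of its speed; a pose out of reach is approached as far as the arm can. A call with a gripper value outside its range is refused whole. "gripper" is the finger opening in m, from 0 to 0.093, set as the call begins (left out, the last holds). The fingers move at their own pace and stop on an object; the grip force is fixed at half the most. Time passes only in rows, so rows that repeat a pose let the fingers close. It gives the time, the measured TCP pose, the force, the opening and the grip force at its end, in the units of the state.
- readout.read_state(): the state, without advancing time (a new reading comes with each control period).
- snapshot(name): name is "scene" or "top"; returns the picture (384x512x3 uint8, red, green, blue); there is no depth.
- camera_params(name): a dict with "fx", "fy", "cx", "cy" (pixels), "R" (3x3) and "t" (3): a world point X has camera coordinates R X + t. Camera axes: x right, y down, z forward; pixel columns grow to the right and rows downward; lengths in m; the calibration is good to about 2 mm. A picture is of the moment at which its call begins. camera_params takes no time and is no camera call.
- robot.job_done(): hands the job in; it is judged then, once.
Trained networks look in the newest picture that a camera, given by its name, has taken for a name from the list of things; names that differ only in an ending like _2 or _b are one class to them, and where a whole thing is asked for, a point or a joint stands for the part that bears it (a point fixed in the world has none). Each returns a list of dicts, best first, with "conf" (0 to 1); they miss things now and then, are a little off and sometimes report something else, mostly with a low value. They report only what shows in the picture. A call takes as long as a camera call.
- finder.masks_of(label, camera): "pixels" (384x512 bool, what is visible of it) and "extent" ([centre column, centre row, width, height] as shares, 0 to 1, of the picture: columns of its width, rows of its height, round what is visible of it).
- finder.mark_of(label, camera): "at" ([column, row] as shares, 0 to 1, of the picture: columns of its width, rows of its height: a listed point, or the origin of a listed thing).
The state is a dict: "clock": time; "joint_positions": joint angles; "joint_vel": joint speeds; "joint_torque": joint torques, N m; "tcp_pos": TCP position; "tool_rot": TCP orientation; "force": force on the tool from outside, world axes, zero at the start; "ft_torque": the same for the moment, N m; "gripper_width": finger opening in m; "grip_force": force on a finger pad.
Only numpy, scipy, OpenCV 4.12 (cv2) and the standard library are available. Lean on these libraries where they do the work, as an engineer would, in place of code of your own. Each camera call takes 0.05 s, during which the arm holds its last target. There are 200 camera calls.

## Working session

There is one attempt and no reset: what is moved stays moved. The work goes in short steps, Python scripts to look and compute and a tool call to move; the robot and the scene stay as the last step left them, time stands still between calls to the robot, and variables do not carry over. Pictures are saved under pics/ and viewed, at most 10 in all, crops included, and the job is handed in when it is done.

Besides the shell and the picture viewer there is one more tool, called after "Request:" as a command line: name --argument value ..., lists and objects as JSON in quotes. send_rows: Moves the arm, as the interface text tells. Its arguments: {"type":"object","properties":{"increments":{"type":"array"},"gripper":{"type":"number"}},"required":["increments"]}

```bash
mkdir -p pics
cat > h.py <<'E'
import numpy as np, cv2
from rig import readout, snapshot, camera_params, robot, finder
def ray(c,at):
    p=camera_params(c);R=np.array(p["R"]);t=np.array(p["t"])
    d=np.array([(at[0]*512-p["cx"])/p["fx"],(at[1]*384-p["cy"])/p["fy"],1.])
    d=R.T@d; return -R.T@t, d/np.linalg.norm(d)
def atz(c,at,z):
    o,d=ray(c,at); return o+d*(z-o[2])/d[2]
def tri(ats):
    A=np.zeros((3,3));b=np.zeros(3)
    for c,at in ats:
        o,d=ray(c,at);P=np.eye(3)-np.outer(d,d);A+=P;b+=P@o
    X=np.linalg.solve(A,b); return X,[np.linalg.norm((np.eye(3)-np.outer(d,d))@(X-o)) for o,d in (ray(c,a) for c,a in ats)]
def proj(c,X):
    p=camera_params(c);q=np.array(p["R"])@np.array(X)+np.array(p["t"])
    return np.array([p["fx"]*q[0]/q[2]+p["cx"],p["fy"]*q[1]/q[2]+p["cy"]])
E
python3 - <<'E'
from h import *
np.set_printoptions(precision=4,suppress=True)
for c in("scene","top"): cv2.imwrite(f"pics/a_{c}.png",cv2.cvtColor(snapshot(c),cv2.COLOR_RGB2BGR)); print(c,ray(c,[.5,.5]))
for l in("window","lever_pad","fin","press","guard","bench_bottle","bench_timer","bench_marker","bench_roll"):
    m={c:finder.mark_of(l,c) for c in("scene","top")}
    for c in m: print(l,c,[(round(r["conf"],2),np.array(r["at"])*[512,384]) for r in m[c][:2]])
    if all(m.values()): print("  ",tri([(c,m[c][0]["at"]) for c in m]))
s=readout.read_state(); print(s)
E
```

```text
scene (array([ 0.0405, -0.3718,  0.8642]), array([ 0.4642,  0.5138, -0.7215]))
top (array([0.3279, 0.1525, 1.1168]), array([ 0.1768,  0.011 , -0.9842]))
window scene [(0.77, array([316.1088, 226.9056])), (0.29, array([229.3248, 238.3872]))]
window top [(0.34, array([324.4032, 178.9824]))]
   (array([0.5429, 0.0091, 0.1075]), [np.float64(0.00912048697887772), np.float64(0.009120486978877837)])
lever_pad scene [(0.56, array([313.3952, 230.208 ]))]
lever_pad top [(0.77, array([328.4992, 175.9872])), (0.72, array([330.496 , 243.9168]))]
   (array([0.5429, 0.0047, 0.1036]), [np.float64(0.0003049814134210888), np.float64(0.00030498141342104464)])
fin scene [(0.66, array([266.7008, 202.5984]))]
fin top [(0.84, array([282.7776, 193.6896]))]
   (array([0.5004, 0.1064, 0.1397]), [np.float64(0.0018590607645163776), np.float64(0.0018590607645164877)])
press scene [(0.91, array([310.5792, 259.6992])), (0.43, array([313.3952, 230.592 ]))]
press top [(0.62, array([323.7888, 178.9056])), (0.62, array([327.7824, 239.1936]))]
   (array([ 0.5547,  0.0034, -0.0102]), [np.float64(0.0058124881066011725), 
[... 1008 characters left out ...]
roll top [(0.86, array([219.8016, 161.7024]))]
   (array([0.6037, 0.2521, 0.0007]), [np.float64(0.0009708191555930394), np.float64(0.0009708191555930243)])
{'clock': 1.0, 'joint_positions': array([-1.2455,  0.6149, -0.0126,  1.4234,  0.0081,  1.1034, -0.0404]), 'joint_vel': array([-0.0026,  0.0005,  0.0007,  0.    , -0.0021, -0.001 ,  0.001 ]), 'joint_torque': array([  0.0011, -45.8831,   0.2092, -16.6036,  -0.0611,   0.0132,
         0.    ]), 'tcp_pos': array([0.224 , 0.6102, 0.4047]), 'tool_rot': array([-0.    ,  0.175 ,  0.9846, -0.    ]), 'force': array([ 0.244 ,  0.0282, -0.1333]), 'ft_torque': array([-0.0111, -0.046 , -0.0011]), 'grip_force': 0.0, 'gripper_width': 0.09289483700167926}
```

Run:
```python
import cv2
a=cv2.imread("pics/a_scene.png")[150:340,190:400];b=cv2.imread("pics/a_top.png")[110:290,190:400]
cv2.imwrite("pics/b.png",cv2.resize(a,None,fx=3,fy=3,interpolation=2)[:570]);cv2.imwrite("pics/c.png",cv2.resize(b,None,fx=3,fy=3,interpolation=2))
```

```text
(no output)
```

View pics/b.png

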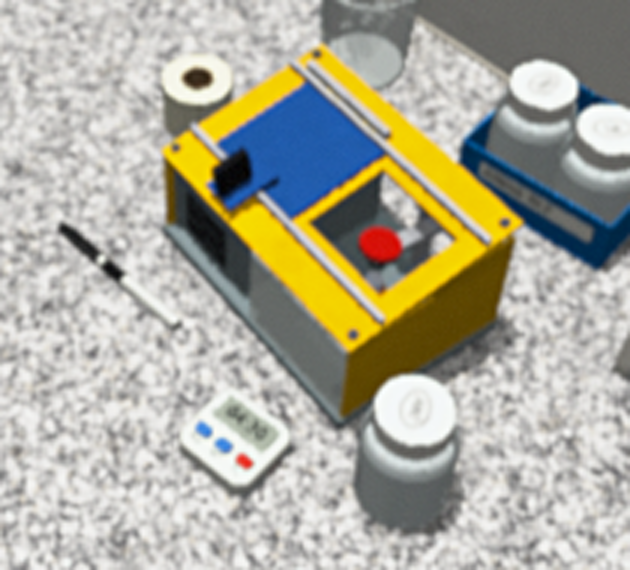

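View pics/c.png

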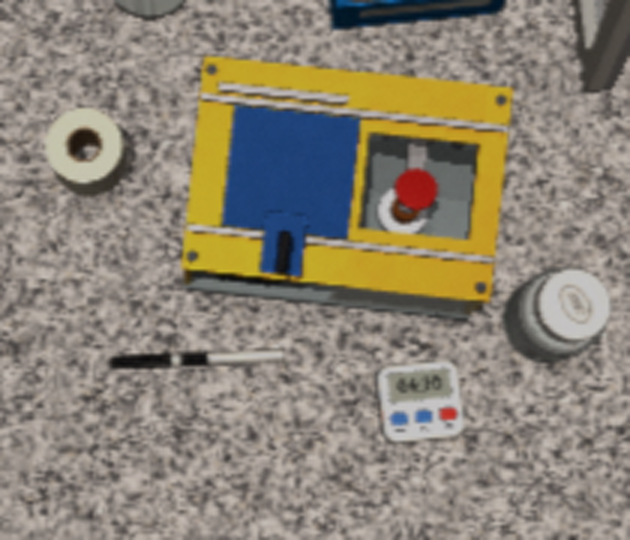

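The scene crop shows the press with its window front-right and the red pad at about (380,245). The fin is at (232,172). In the top crop the pad is at (415,188), the fin at (285,252), and the plate corners are clearly visible. Next I'll fit the press pose to the plate and window corners.

```bash
cat >> h.py <<'E'
t10=np.tan(np.radians(10))
def W(v,p):  # press->world
    c,s=np.cos(v[2]),np.sin(v[2]); return np.array([v[0]+c*p[0]-s*p[1],v[1]+s*p[0]+c*p[1],p[2]])
def pl(x,y,dz=0): return (x,y,.112+x*t10+dz)
E
python3 - <<'E'
from h import *
from scipy.optimize import least_squares
np.set_printoptions(precision=4,suppress=True)
P=[pl(.078,.165),pl(-.078,.165),pl(-.078,-.06),pl(.078,-.06),pl(.0345,.04),pl(-.0345,.04),pl(-.0345,-.04),pl(.0345,-.04)]
S=[(318,47),(165,152),(345,352),(522,222),(384,168),(310,220),(385,293),(458,238)]
T=[(206,57),(184,272),(490,300),(512,90),(368,132),(358,230),(470,240),(478,145)]
S=np.array(S)/3+[190,150];T=np.array(T)/3+[190,110]
f=lambda v:np.concatenate([proj(c,W(v,p))-q for c,Q in(("scene",S),("top",T)) for p,q in zip(P,Q)])
r=least_squares(f,[.545,.005,-.1],loss="soft_l1");print(r.x);print(f(r.x).reshape(-1,2))
v=r.x
for n,p in(("win",pl(0,0)),("pad",(0,0,.1)),("fin",pl(-.058,.11,.042))): print(n,W(v,p),proj("scene",W(v,p)),proj("top",W(v,p)))
np.save("v.npy",v)
E
```

```text
[ 0.5498  0.0026 -0.1208]
[[ 0.4507 -1.7864]
 [-3.0081 -0.2739]
 [ 0.8092  0.2624]
 [ 0.5826 -0.545 ]
 [-1.131   0.1136]
 [-1.5819  0.6579]
 [-2.0959  0.7553]
 [-0.6195 -0.0792]
 [-0.6116 -0.8009]
 [-0.6605 -0.1663]
 [ 0.5819  1.089 ]
 [ 0.6373 -1.636 ]
 [ 0.5422  0.053 ]
 [ 0.6087 -0.5304]
 [ 0.0836 -0.1309]
 [ 0.6847 -0.6143]]
win [0.5498 0.0026 0.112 ] [316.5634 226.5875] [329.9609 171.9412]
pad [0.5498 0.0026 0.1   ] [316.0564 230.1847] [329.1963 173.1346]
fin [0.5055 0.1188 0.1438] [263.6159 197.2053] [277.335  190.3156]
```

```bash
cat >> h.py <<'E'
from scipy.spatial.transform import Rotation as Ro
def state():
    s=readout.read_state();q=s["tool_rot"];return s,Ro.from_quat([q[1],q[2],q[3],q[0]])
def goal(v,pt,tipz=.186):
    """tool-down pose, tips at world pt, tool y along press y; returns increment mm, deg"""
    s,R=state();c,n=np.cos(v[2]),np.sin(v[2])
    y=np.array([-n,c,0]);z=np.array([0,0,-1.]);T=Ro.from_matrix(np.c_[np.cross(y,z),y,z])
    d=R.inv().apply(np.array(pt)+[0,0,tipz]-s["tcp_pos"])
    print("t",round(s["clock"],2),"inc",np.round(d,4),np.round((R.inv()*T).as_rotvec(degrees=True),2),"F",np.round(s["force"],1),"tip press",np.round(inv(v,s["tcp_pos"]+R.apply([0,0,.186])),4),"w",round(s["gripper_width"],4))
def inv(v,p):
    c,n=np.cos(v[2]),np.sin(v[2]);d=np.array(p)-[v[0],v[1],0];return np.array([c*d[0]+n*d[1],-n*d[0]+c*d[1],d[2]])
E
python3 -c "
from h import *
v=np.load('v.npy');goal(v,W(v,(0,0,.22)))"
```

```text
t 1.0 inc [-0.5152 -0.4581 -0.0012] [ -0.    -0.   -13.23] F [ 0.2  0.  -0.1] tip press [-0.3967  0.5639  0.2187] w 0.0929
```

Request:
send_rows --increments '[[[-0.01, -0.01, -0.01, 0, 0, 0], [-0.035, -0.03, -0.02, 0, 0, -1], [-0.065, -0.06, -0.03, 0, 0, -2], [-0.095, -0.085, -0.03, 0, 0, -3], [-0.125, -0.11, -0.03, 0, 0, -4], [-0.155, -0.14, -0.03, 0, 0, -5], [-0.185, -0.165, -0.03, 0, 0, -6], [-0.215, -0.19, -0.03, 0, 0, -7], [-0.245, -0.22, -0.03, 0, 0, -8], [-0.275, -0.245, -0.03, 0, 0, -9], [-0.305, -0.27, -0.03, 0, 0, -10], [-0.335, -0.3, -0.03, 0, 0, -11]]]' --gripper 0

```text
clock: 2.2
tcp_pos: [0.4356, 0.211, 0.4358]
tool_rot: [0.001, 0.08, 0.997, 0.001]
force: [0.1, 0.1, -0.7]
gripper_width: 0.0026
grip_force: 0.0
```

```bash
python3 -c "
from h import *
v=np.load('v.npy');goal(v,W(v,(0,0,.22)))"
```

```text
t 2.2 inc [-0.1458 -0.1877  0.0298] [ 0.06  0.09 -2.2 ] F [ 0.1  0.1 -0.7] tip press [-0.1382  0.1933  0.2498] w 0.0026
```

Request:
send_rows --increments '[[[-0.02, -0.025, 0, 0, 0, -0.5], [-0.045, -0.055, 0, 0, 0, -1], [-0.07, -0.09, 0.01, 0, 0, -1.5], [-0.095, -0.12, 0.02, 0, 0, -2], [-0.115, -0.15, 0.03, 0, 0, -2.2], [-0.13, -0.17, 0.04, 0, 0, -2.2], [-0.14, -0.182, 0.055, 0, 0, -2.2], [-0.145, -0.187, 0.065, 0, 0, -2.2], [-0.146, -0.188, 0.07, 0, 0, -2.2], [-0.146, -0.188, 0.07, 0, 0, -2.2]]]' --gripper 0

```text
clock: 3.2
tcp_pos: [0.5488, 0.0056, 0.3639]
tool_rot: [-0.001, 0.06, 0.998, 0.0]
force: [-0.6, 0.2, -1.3]
gripper_width: 0.0006
grip_force: 0.0
```

```bash
python3 -c "
from h import *
v=np.load('v.npy');goal(v,W(v,(0,0,.1)))
a=snapshot('scene')[150:290,230:400];b=snapshot('top')[110:250,230:400]
cv2.imwrite('pics/d.png',cv2.cvtColor(cv2.resize(np.vstack([a,b]),None,fx=2,fy=2,interpolation=2),cv2.COLOR_RGB2BGR))
s,R=state();t=s['tcp_pos']+R.apply([0,0,.186])
print((proj('scene',t)-[230,150])*2,(proj('top',t)-[230,110])*2+[0,280])
"
```

```text
t 3.2 inc [-0.0015 -0.0029  0.0779] [ 0.04 -0.13  0.08] F [-0.6  0.2 -1.3] tip press [-0.0017  0.003   0.1779] w 0.0006
[176.13258672 108.97135098] [205.80192205 390.19812656]
```

View pics/d.png

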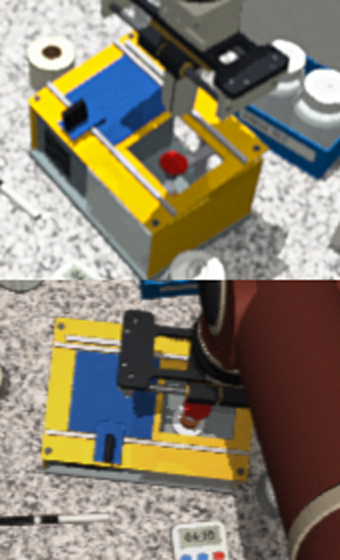

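The picture shows the closed tips just where the calibration predicts, at (178,113) and over the window. I'll go down onto the pad.

Request:
send_rows --increments '[[[-0.0015, -0.003, 0.005, 0, 0, 0], [-0.0015, -0.003, 0.018, 0, 0, 0], [-0.0015, -0.003, 0.033, 0, 0, 0], [-0.0015, -0.003, 0.047, 0, 0, 0], [-0.0015, -0.003, 0.058, 0, 0, 0], [-0.0015, -0.003, 0.066, 0, 0, 0], [-0.0015, -0.003, 0.07, 0, 0, 0], [-0.0015, -0.003, 0.074, 0, 0, 0], [-0.0015, -0.003, 0.078, 0, 0, 0], [-0.0015, -0.003, 0.082, 0, 0, 0], [-0.0015, -0.003, 0.086, 0, 0, 0], [-0.0015, -0.003, 0.089, 0, 0, 0]]]' --gripper 0

```text
clock: 4.5
tcp_pos: [0.5497, 0.0013, 0.2755]
tool_rot: [-0.001, 0.061, 0.998, 0.0]
force: [-2.7, 0.4, 3.8]
gripper_width: 0.0003
grip_force: 2.0
```

```bash
python3 -c "
from h import *
v=np.load('v.npy');goal(v,W(v,(0,0,.08)))"
```

```text
t 4.5 inc [0.     0.0013 0.0095] [-0.01 -0.15 -0.03] F [-2.7  0.4  3.8] tip press [-0.0004 -0.0013  0.0895] w 0.0003
```

Pushing the lever now, at about 4 N. I'll continue in small steps.

Request:
send_rows --increments '[[[0, 0.001, 0.002, 0, 0, 0], [0, 0.001, 0.004, 0, 0, 0], [0, 0.001, 0.005, 0, 0, 0], [0, 0.001, 0.006, 0, 0, 0], [0, 0.001, 0.007, 0, 0, 0], [0, 0.001, 0.007, 0, 0, 0]]]' --gripper 0

```text
clock: 5.1
tcp_pos: [0.5505, 0.002, 0.2685]
tool_rot: [-0.0, 0.061, 0.998, -0.0]
force: [-2.8, 0.4, 1.8]
gripper_width: 0.0007
grip_force: 1.1
```

Request:
send_rows --increments '[[[0, 0, 0.001, 0, 0, 0], [0, 0, 0.002, 0, 0, 0], [0, 0, 0.002, 0, 0, 0]]]'

```text
clock: 5.4
tcp_pos: [0.5506, 0.0021, 0.2675]
tool_rot: [0.0, 0.061, 0.998, -0.0]
force: [-4.2, -0.2, 7.6]
gripper_width: 0.0007
grip_force: 4.3
```

Request:
send_rows --increments '[[[0, 0, 0.001, 0, 0, 0], [0, 0, 0.001, 0, 0, 0], [0, 0, 0.001, 0, 0, 0]]]'

```text
clock: 5.7
tcp_pos: [0.5506, 0.0021, 0.2673]
tool_rot: [0.0, 0.061, 0.998, 0.0]
force: [-6.7, -1.2, 12.8]
gripper_width: 0.0003
grip_force: 6.8
```

Request:
send_rows --increments '[[[0, 0, 0.001, 0, 0, 0], [0, 0, 0.002, 0, 0, 0], [0, 0, 0.002, 0, 0, 0]]]'

```text
clock: 6.0
tcp_pos: [0.5505, 0.002, 0.2669]
tool_rot: [0.001, 0.061, 0.998, 0.0]
force: [-9.1, -0.3, 21.9]
gripper_width: 0.0003
grip_force: 12.0
```

Request:
send_rows --increments '[[[0, 0, -0.006, 0, 0, 0], [0, 0, -0.018, 0, 0, 0], [0, 0, -0.035, 0, 0, 0], [0, 0, -0.055, 0, 0, 0], [0, 0, -0.075, 0, 0, 0], [0, 0, -0.095, 0, 0, 0], [0, 0, -0.11, 0, 0, 0], [0, 0.02, -0.12, 0, 0, 0], [0.015, 0.05, -0.12, 0, 0, 0], [0.03, 0.085, -0.12, 0, 0, 0], [0.045, 0.12, -0.12, 0, 0, 0], [0.055, 0.14, -0.12, 0, 0, 0]]]' --gripper 0

```text
clock: 7.2
tcp_pos: [0.5125, 0.1518, 0.3842]
tool_rot: [0.001, 0.058, 0.998, 0.002]
force: [-0.5, -0.4, -0.1]
gripper_width: 0.0005
grip_force: 0.0
```

Run:
```python
from h import *
np.set_printoptions(precision=4,suppress=True)
v=np.load('v.npy');goal(v,W(v,(-.06,.16,.125)))
A=snapshot('scene');B=snapshot('top')
a=A[150:290,230:400];b=B[110:250,230:400]
cv2.imwrite('pics/e.png',cv2.cvtColor(cv2.resize(np.hstack([a,b]),None,fx=2.3,fy=2.3,interpolation=2),cv2.COLOR_RGB2BGR))
for l in('lever_pad','fin'):
    m={c:finder.mark_of(l,c) for c in("scene","top")}
    for c in m: print(l,c,[(round(r["conf"],2),np.array(r["at"])*[512,384]) for r in m[c][:2]])
    if all(m.values()): print(inv(v,tri([(c,m[c][0]["at"]) for c in m])[0]))
for z in(.1,.08): print(z,proj('scene',W(v,(0,0,z))),proj('top',W(v,(0,0,z))))
for o in(.09,.1,.11): print(o,proj('scene',W(v,pl(-.058,o,.042))),proj('top',W(v,pl(-.058,o,.042))))
```

```text
t 7.2 inc [0.0051 0.0162 0.0733] [0.2  0.1  0.23] F [-0.5 -0.4 -0.1] tip press [-0.0547  0.1442  0.1982] w 0.0005
lever_pad scene [(0.73, array([315.0848, 237.0048]))]
lever_pad top [(0.61, array([328.704 , 175.9872]))]
[-0.0019 -0.0018  0.08  ]
fin scene [(0.89, array([267.8784, 203.9808]))]
fin top []
0.1 [316.0564 230.1847] [329.1963 173.1346]
0.08 [315.2314 236.0388] [327.9598 175.0644]
0.09 [269.1995 202.7908] [286.8729 191.2869]
0.1 [266.392  199.9823] [282.1027 190.8011]
0.11 [263.6159 197.2053] [277.335  190.3156]
```

View pics/e.png

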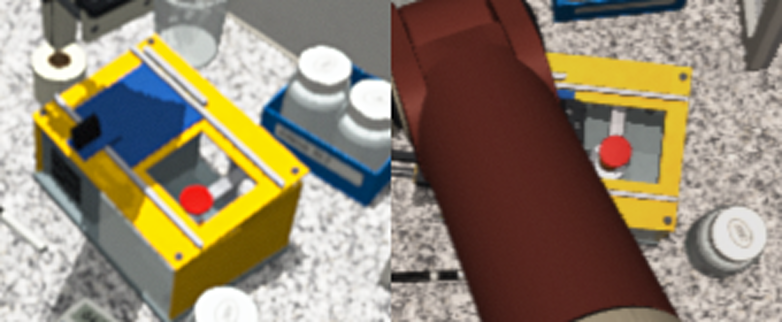

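The picture shows the pad down, at z ≈ 0.080, and the fin at about (85,130) in the crop, clear of the gripper. I'll go down on its left side and then push along -y.

Request:
send_rows --increments '[[[0.005, 0.012, 0.005, 0, 0, 0], [0.005, 0.012, 0.017, 0, 0, 0], [0.005, 0.012, 0.032, 0, 0, 0], [0.005, 0.012, 0.047, 0, 0, 0], [0.005, 0.012, 0.06, 0, 0, 0], [0.005, 0.012, 0.067, 0, 0, 0], [0.005, 0.012, 0.071, 0, 0, 0], [0.005, 0.012, 0.072, 0, 0, 0]]]' --gripper 0

```text
clock: 8.3
tcp_pos: [0.5094, 0.1602, 0.3112]
tool_rot: [-0.0, 0.061, 0.998, -0.0]
force: [-0.9, -0.6, -0.1]
gripper_width: 0.0006
grip_force: 0.0
```

Run:
```python
from h import *
v=np.load('v.npy');goal(v,W(v,(-.06,.03,.126)))
a=snapshot('scene')[170:270,200:330]
cv2.imwrite('pics/f.png',cv2.cvtColor(cv2.resize(a,None,fx=4,fy=4,interpolation=2),cv2.COLOR_RGB2BGR))
```

```text
t 8.3 inc [ 0.0008 -0.1216 -0.0007] [-0.02 -0.04 -0.04] F [-0.9 -0.6 -0.1] tip press [-0.0592  0.1515  0.1252] w 0.0006
```

View pics/f.png

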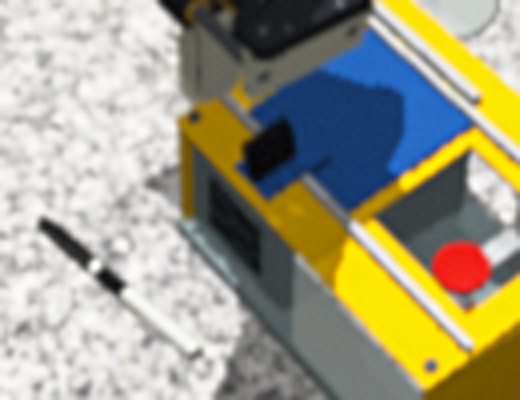

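The fingers are beside the fin, with the tip at about (210,95), clear of the guard. Pushing.

Request:
send_rows --increments '[[[0, -0.004, -0.001, 0, 0, 0], [0, -0.01, -0.001, 0, 0, 0], [0, -0.016, -0.001, 0, 0, 0], [0, -0.022, -0.001, 0, 0, 0], [0, -0.029, -0.001, 0, 0, 0], [0, -0.037, -0.001, 0, 0, 0], [0, -0.045, -0.001, 0, 0, 0], [0, -0.053, -0.001, 0, 0, 0], [0, -0.061, -0.001, 0, 0, 0], [0, -0.069, -0.001, 0, 0, 0], [0, -0.077, -0.001, 0, 0, 0], [0, -0.085, -0.001, 0, 0, 0]]]' --gripper 0

```text
clock: 9.55
tcp_pos: [0.4988, 0.0753, 0.3127]
tool_rot: [-0.0, 0.061, 0.998, -0.0]
force: [-0.5, 2.3, 0.6]
gripper_width: 0.0005
grip_force: 0.9
```

Run:
```python
from h import *
v=np.load('v.npy');goal(v,W(v,(-.06,.0215,.126)))
```

```text
t 9.55 inc [ 0.0007 -0.0445  0.0007] [-0.   -0.04 -0.03] F [-0.5  2.3  0.6] tip press [-0.0594  0.066   0.1267] w 0.0005
```

About 2 N, so the shutter is sliding.

Request:
send_rows --increments '[[[0, -0.007, 0, 0, 0, 0], [0, -0.014, 0, 0, 0, 0], [0, -0.021, 0, 0, 0, 0], [0, -0.028, 0, 0, 0, 0], [0, -0.033, 0, 0, 0, 0], [0, -0.036, 0, 0, 0, 0], [0, -0.038, 0, 0, 0, 0], [0, -0.04, 0, 0, 0, 0], [0, -0.042, 0, 0, 0, 0], [0, -0.042, 0, 0, 0, 0]]]'

```text
clock: 10.55
tcp_pos: [0.4941, 0.0339, 0.3127]
tool_rot: [0.0, 0.061, 0.998, -0.0]
force: [-0.9, 0.5, -0.0]
gripper_width: 0.0004
grip_force: 0.3
```

Request:
send_rows --increments '[[[0, -0.001, 0, 0, 0, 0], [0, -0.002, 0, 0, 0, 0], [0, -0.003, 0, 0, 0, 0], [0, -0.003, 0, 0, 0, 0]]]'

```text
clock: 10.95
tcp_pos: [0.4938, 0.0311, 0.3127]
tool_rot: [0.0, 0.061, 0.998, -0.0]
force: [0.3, 0.6, -0.3]
gripper_width: 0.0008
grip_force: 0.5
```

Request:
send_rows --increments '[[[0, -0.001, 0, 0, 0, 0], [0, -0.002, 0, 0, 0, 0], [0, -0.003, 0, 0, 0, 0]]]'

```text
clock: 11.25
tcp_pos: [0.4935, 0.029, 0.3128]
tool_rot: [0.0, 0.06, 0.998, 0.001]
force: [0.5, 5.6, -0.4]
gripper_width: 0.0003
grip_force: 2.3
```

Request:
send_rows --increments '[[[0, -0.001, 0, 0, 0, 0], [0, -0.002, 0, 0, 0, 0], [0, -0.003, 0, 0, 0, 0]]]'

```text
clock: 11.55
tcp_pos: [0.4933, 0.0282, 0.3129]
tool_rot: [0.001, 0.059, 0.998, 0.002]
force: [1.7, 9.9, -1.5]
gripper_width: 0.0005
grip_force: 4.7
```

Run:
```python
from h import *
v=np.load('v.npy');goal(v,W(v,(-.06,.0215,.126)))
```

```text
t 11.55 inc [0.0008 0.0029 0.0009] [0.28 0.05 0.11] F [ 1.7  9.9 -1.5] tip press [-0.059   0.0195  0.1269] w 0.0005
```

Request:
send_rows --increments '[[[0, -0.001, 0, 0, 0, 0], [0, -0.002, 0, 0, 0, 0], [0, -0.002, 0, 0, 0, 0]]]'

```text
clock: 11.85
tcp_pos: [0.4932, 0.0278, 0.3129]
tool_rot: [0.001, 0.059, 0.998, 0.004]
force: [0.6, 11.5, -1.6]
gripper_width: 0.0003
grip_force: 5.6
```

Request:
send_rows --increments '[[[0, 0.005, 0, 0, 0, 0], [0, 0.013, 0, 0, 0, 0], [0, 0.021, -0.005, 0, 0, 0], [0, 0.03, -0.02, 0, 0, 0], [0, 0.04, -0.04, 0, 0, 0], [0, 0.06, -0.065, 0, 0, 0], [0, 0.09, -0.09, 0, 0, 0], [0, 0.125, -0.11, 0, 0, 0], [0, 0.16, -0.12, 0, 0, 0], [0, 0.19, -0.12, 0, 0, 0], [0, 0.215, -0.12, 0, 0, 0], [0, 0.225, -0.12, 0, 0, 0]]]'

```text
clock: 13.05
tcp_pos: [0.5195, 0.2494, 0.433]
tool_rot: [0.0, 0.059, 0.998, 0.0]
force: [-0.4, -0.6, -0.2]
gripper_width: 0.0002
grip_force: 0.0
```

Run:
```python
from h import *
v=np.load('v.npy');goal(v,W(v,(-.06,.0215,.126)))
a=snapshot('scene')[150:340,190:400];b=snapshot('top')[110:300,190:400]
cv2.imwrite('pics/g.png',cv2.cvtColor(cv2.resize(np.hstack([a,b]),None,fx=1.9,fy=1.9,interpolation=2),cv2.COLOR_RGB2BGR))
for c in("scene","top"): print([(round(r["conf"],2),np.array(r["at"])*[512,384]) for r in finder.mark_of("fin",c)[:1]],proj(c,W(v,pl(-.058,0,.042))))
```

```text
t 13.05 inc [ 0.0009 -0.2199  0.1208] [0.05 0.01 0.17] F [-0.4 -0.6 -0.2] tip press [-0.0598  0.2415  0.247 ] w 0.0002
[(0.76, array([293.2224, 229.4016]))] [295.97660284 229.57729224]
[(0.67, array([328.8064, 200.9088]))] [329.91982247 195.67054237]
```

View pics/g.png

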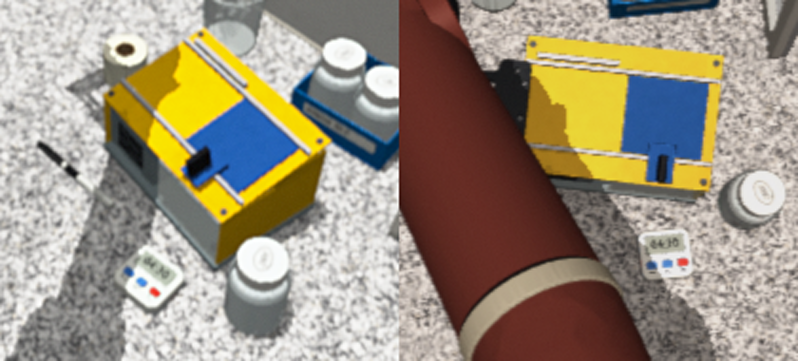

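The picture shows the window fully covered, with the fin at about (200,163) in line with the window centre. The bystanders haven't moved and the gripper is clear, so I'm handing in.

```bash
python3 -c "
from rig import robot
print(robot.job_done())"
```

```text
the job is handed in; nothing more can be done
None
```

I pressed the lever pad down to its stop and pushed the blue shutter fully shut. The bottle, timer, marker and roll look unmoved, I saw no sign of contact with the guard, and the job was handed in at about 13 s.

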